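Close and seal the small tub

ROBOT

A 7-joint arm with a two-finger parallel gripper is mounted at the origin on the work surface. World frame = base frame: x ahead of the robot, y to its left, z up, the work surface at z = 0. Lengths are in m, angles in rad, forces in N, time in s.
With the tool pointing down it reaches from about 0.425 to 0.875 m from the base axis. Payload 4.7 kg.
Tool frame: the origin (TCP) lies midway between the tips of the shut fingers; the grasp point (between the pads) lies 19 mm behind it; y points along the fingers, x is the direction in which the jaws open and shut, and the axes are right-handed (so a half turn about y gives the same grasp; the last joint's range is limited). The gripper opens to 87 mm and grips with 3 to 60 N. Pads are 19 mm wide; open, the fingers measure 117 mm over their backs; the gripper's body (75 mm by 190 mm) begins 51 mm behind the grasp point.
Start: joints at [1.334, 0.321, -0.07, 1.45, 0.023, 1.371, -0.057], TCP at [0.161, -0.63, 0.223] pointing down, gripper open.
Joint ranges: [-2.86, 2.86], [-0.3, 2.09], [-1.38, 1.24], [0.06, 2.45], [-1.56, 4.7], [0.09, 2.05], [-2.69, 2.69]. Speed limits (rad/s): [2.57, 2.57, 3.14, 3.14, 3.14, 3.14, 3.14].

INTERFACE

Orientations are given as a unit quaternion [w, x, y, z].
In Python, from station import bot, imaging gives the robot as it stands.
- The arm moves only by the tool send_rows, never from a script. Its argument "moves" is a list that holds one entry, the list of rows, each a list of 7 numbers: the turn, a rotation vector about the tool's x, y, z in degrees, then the shift along the tool's x, y, z in mm, then the finger opening in mm, from 0 to 87. A call has 1 to 8 rows; each row shifts and turns the commanded pose from where the row before left it, along the tool's axes as they then stand; what a row does not reach is not made up. A row lasts 1/12 s, in which the tool goes at most 41.7 mm and 7.16 degrees, less where a joint would pass 70% of its speed; a pose out of reach is approached as far as the arm can. A call is refused whole if a number of a shift passes 41.7 or a number of a turn 7.16, either way. A call with a gripper value outside its range is refused whole. The fingers move at their own pace and stop on an object; the grip force is fixed at half the most. Time passes only in rows, so rows that do not move let the fingers close. It gives the time, the measured TCP pose, the force and the opening at its end, in the units of the state.
- bot.sense(): the state, without advancing time (a new reading comes with each control period).
- imaging.snapshot(name): name is "side" or "top"; returns (picture, depth): 480x640x3 uint8, red, green, blue; 480x640 float32, m along the optical axis (not along the pixel's ray), 0 where there is no reading.
- imaging.camera_info(name): a dict with "mtx" (3x3 intrinsics, pixels), "extrinsics" (4x4, takes a point from world to camera coordinates). Camera axes: x right, y down, z forward; pixel columns grow to the right and rows downward; lengths in m; the calibration is good to about 2 mm. A picture is of the moment at which its call begins. camera_info takes no time and is no camera call.
- bot.finish_job(): hands the job in, once; it reports no verdict.
The state is a dict: "clock": time; "joint_positions": joint angles; "dq": joint speeds; "effort": joint torques, N m; "tool_pos": TCP position; "eef_rot": TCP orientation; "contact_force": force on the tool from outside, world axes, zero at the start; "wrist_torque": the same for the moment, N m; "width": finger opening in m.
Only numpy, scipy, OpenCV 4.12 (cv2) and the standard library are available. Lean on these libraries where they do the work, as an engineer would, in place of code of your own. Each camera call takes 0.05 s, during which the arm holds its last target. There are 200 camera calls.

TASK

All three storage tubs have been left ajar. With the fingertips, gently push the lid of the small tub (the one that is neither wide nor tall) shut, then press the round button in the middle of its lid fully down to seal it, and withdraw. Leave the tub standing where it is, and do not touch the wide tub or the tall tub, which stay ajar to air, nor shift anything else on the ledge.

Things in the scene. Friction and masses are not known exactly. Their poses are not given: they have to be found in the camera images.
- tub_square: Loose white plastic tub, empty, about 0.6 kg with its lid: the small tub, 120 x 120 mm and 90 mm high: the target. Origin: centre of its underside; z up; the lid's hinge runs along y on its +x rim, 90 mm up. Same material as the other tubs.
- lid_square (a joint): Angle of this tub's flat white lid (rad): 0 shut, grows as the front (-x) edge rises; starts ajar at 0.35 to 0.7. A stiff hinge keeps it where it is left; about 1 N down near its front edge closes it, and lid and hinge sit on a soft gasket that sinks about 0.3 mm per N pressed on the shut lid.
- lid_square_edge (a point): Middle of the upper front edge of the lid, moves with it. The lid plate is 6 mm thick, 132 mm from hinge to this edge; with the lid shut this point is 72 mm to -x of the tub's centre and 96 mm above the ledge.
- seal_square (a joint): Travel of this lid's round seal button (m): 0 raised (start), 0.007 fully pressed. It goes down into the lid at about 3 N (a firm stop at the end, then only the lid's gasket gives) and stays down.
- seal_square_top (a point): Centre of the top face of the grey seal button, 34 mm across, in the middle of the lid (60 mm from the hinge), standing 10 mm proud of the lid when raised; moves with lid and button. Its z axis is the lid's normal; with lid shut and button raised it is 106 mm above the ledge, over the tub's centre.
- tub_wide: Loose white plastic tub, empty, about 0.6 kg with its lid: the wide low tub, 120 mm (x) x 180 mm (y) and 90 mm high. Origin: centre of its underside; z up; the lid's hinge runs along y on its +x rim, 90 mm up. Same material as the other tubs.
- lid_wide (a joint): Angle of this tub's flat white lid (rad): 0 shut, grows as the front (-x) edge rises; starts ajar at 0.35 to 0.7. A stiff hinge keeps it where it is left; about 1 N down near its front edge closes it, and lid and hinge sit on a soft gasket that sinks about 0.3 mm per N pressed on the shut lid.
- lid_wide_edge (a point): Middle of the upper front edge of the lid, moves with it. The lid plate is 6 mm thick, 132 mm from hinge to this edge; with the lid shut this point is 72 mm to -x of the tub's centre and 96 mm above the ledge.
- seal_wide (a joint): Travel of this lid's round seal button (m): 0 raised (start), 0.007 fully pressed. It goes down into the lid at about 3 N (a firm stop at the end, then only the lid's gasket gives) and stays down.
- seal_wide_top (a point): Centre of the top face of the grey seal button, 34 mm across, in the middle of the lid (60 mm from the hinge), standing 10 mm proud of the lid when raised; moves with lid and button. Its z axis is the lid's normal; with lid shut and button raised it is 106 mm above the ledge, over the tub's centre.
- tub_tall: Loose white plastic tub, empty, about 0.6 kg with its lid: the tall narrow tub, 120 x 120 mm and 170 mm high. Origin: centre of its underside; z up; the lid's hinge runs along y on its +x rim, 170 mm up. Same material as the other tubs.
- lid_tall (a joint): Angle of this tub's flat white lid (rad): 0 shut, grows as the front (-x) edge rises; starts ajar at 0.35 to 0.7. A stiff hinge keeps it where it is left; about 1 N down near its front edge closes it, and lid and hinge sit on a soft gasket that sinks about 0.3 mm per N pressed on the shut lid.
- lid_tall_edge (a point): Middle of the upper front edge of the lid, moves with it. The lid plate is 6 mm thick, 132 mm from hinge to this edge; with the lid shut this point is 72 mm to -x of the tub's centre and 176 mm above the ledge.
- seal_tall (a joint): Travel of this lid's round seal button (m): 0 raised (start), 0.007 fully pressed. It goes down into the lid at about 3 N (a firm stop at the end, then only the lid's gasket gives) and stays down.
- seal_tall_top (a point): Centre of the top face of the grey seal button, 34 mm across, in the middle of the lid (60 mm from the hinge), standing 10 mm proud of the lid when raised; moves with lid and button. Its z axis is the lid's normal; with lid shut and button raised it is 186 mm above the ledge, over the tub's centre.
- spray: Pink spray bottle, 68 mm across, 193 mm tall, upright. Bystander; origin on its underside.
- brush: Grout brush with black rubber handle, about 190 mm long along x, 38 mm high, lying. Bystander; origin on its underside.
- funnel: White plastic funnel standing on its mouth, 100 mm across, 95 mm high. Bystander; origin on its underside.
- cup: Clear plastic measuring cup, 72 mm across, 75 mm high, upright. Bystander; origin on its underside.
- detergent: Blue detergent bottle, 72 mm across, 200 mm tall, upright. Bystander; origin on its underside.
- jar: Glass jar, 72 mm across, 90 mm tall, upright. Bystander; origin on its underside.
- scraper: Hand scraper lying flat, about 155 mm long along x, blade 70 mm wide, 16 mm high. Bystander; origin on its underside.
Mind the look-alikes: they are no part of the job. Leave any red look-alike of the tub_square alone.

How it is judged:
On the way, in this order (a step that is already met when the one before it is completed fails the run):
1. the fingertips press on the small tub's lid (contact force between the fingers and tub_square above 0.2 N and value of joint lid_square above 0.06 rad), for 0.02 s.
2. the small tub's lid is shut, its button not yet down (value of joint lid_square below 0.04 rad and value of joint seal_square below 0.0055 m), for 0.02 s.
3. its seal button is pressed down with the lid shut (value of joint lid_square below 0.04 rad and value of joint seal_square above 0.0058 m), for 0.2 s.
At the end, for the whole second after the job is handed in: The small tub's lid is shut (within 0.04 rad) and its button is down (at least 5.8 of 7 mm); the tub stands at rest within 25 mm of where it began; the other two lids are still ajar (above 0.3 rad) with their buttons raised, and every bystander is within 20 mm of its start (all of step 3 and value of joint each of lid_wide, lid_tall above 0.3 rad and value of joint each of seal_wide, seal_tall below 0.002 m and distance of tub_square from where it was at the start of the episode below 0.025 m and height (world z) of tub_square below 0.008 m and linear speed of tub_square below 0.02 m/s and distance of each of tub_wide, tub_tall from where it was at the start of the episode below 0.01 m and not (distance of spray from where it was at the start of the episode above 0.02 m) and not (distance of brush from where it was at the start of the episode above 0.02 m) and not (distance of funnel from where it was at the start of the episode above 0.02 m) and not (distance of cup from where it was at the start of the episode above 0.02 m) and not (distance of detergent from where it was at the start of the episode above 0.02 m) and not (distance of jar from where it was at the start of the episode above 0.02 m) and not (distance of scraper from where it was at the start of the episode above 0.02 m)); the robot touches nothing.
It fails at once if the wide or the tall tub is touched (contact force between any of the fingers, the arm and tub_wide above 0.5 N or contact force between any of the fingers, the arm and tub_tall above 0.5 N).
It fails at once if the small tub is pushed too hard (over 25 N) (contact force between any of the fingers, the arm and tub_square above 25 N).
It fails at once if the small tub is lifted, tipped or shoved more than 25 mm (height (world z) of tub_square above 0.008 m or angle between tub_square's own z axis and vertical above 0.12 rad or distance of tub_square from where it was at the start of the episode above 0.025 m).
It fails at once if a bystander is shifted more than 20 mm (distance of any of spray, brush, funnel, cup, detergent, jar, scraper from where it was at the start of the episode above 0.02 m).
It also fails if it takes over 48 s, if anything falls off the work surface, if the arm or the gripper's body presses on something with over 40 N, if the wrist force passes 120 N, or if a joint passes its speed limit or range.

## Working session

There is one attempt and no reset: what is moved stays moved. The work goes in short steps, Python scripts to look and compute and a tool call to move; the robot and the scene stay as the last step left them, time stands still between calls to the robot, and variables do not carry over. Pictures are saved under pics/ and viewed, about 8 in all and at most 12, crops included, and the job is handed in when it is done.

Besides the shell and the picture viewer there is one more tool, called in YAML: its name, and indented under it one key for each argument. send_rows: Moves the arm, as the interface text tells. Its arguments: {"type":"object","properties":{"moves":{"type":"array"}},"required":["moves"]}

```bash
mkdir -p pics; ls
python3 - <<'E'
from station import bot, imaging
import cv2, numpy as np
for n in("side","top"):
    p,d=imaging.snapshot(n); np.savez(n+"0.npz",p=p,d=d)
    cv2.imwrite(f"pics/{n}0.png",p[:,:,::-1]); i=imaging.camera_info(n); print(i)
s=bot.sense(); print(s)
E
```

```text
pics
{'mtx': array([[472.75641623,   0.        , 322.84230924],
       [  0.        , 472.75641623, 239.32162611],
       [  0.        ,   0.        ,   1.        ]]), 'extrinsics': array([[-0.9969293 , -0.07827562,  0.00221427,  0.51199121],
       [-0.06251127,  0.77848517, -0.62454238,  0.04486452],
       [ 0.04716267, -0.62276301, -0.78098778,  1.21164094],
       [ 0.        ,  0.        ,  0.        ,  1.        ]])}
{'mtx': array([[501.90249266,   0.        , 331.26895239],
       [  0.        , 501.90249266, 244.5623371 ],
       [  0.        ,   0.        ,   1.        ]]), 'extrinsics': array([[ 0.00188511, -0.99983462,  0.01808828,  0.07984645],
       [-0.98627125, -0.00484572, -0.16506223,  0.51699557],
       [ 0.16512258, -0.01752879, -0.98611727,  1.15562907],
       [ 0.        ,  0.        ,  0.        ,  1.        ]])}
{'clock': 0.1, 'joint_positions': array([ 1.3341187 ,  0.32172287, -0.07009705,  1.45156785,  0.02262954,
        1.37079506, -0.05692234]), 'dq': array([ 5.12001750e-04, -2.41154679e-03,  4.84661030e-04, -2.97446338e-03,
        9.34930272e-05, -1.00346268e-03,  6.20393340e-04]), 'effort': array([-1.70892613e-04, -4.92569339e+01, -4.05866643e-01, -3.13398135e+01,
       -6.41639926e-02,  3.94742901e-02,  5.57716101e-05]), 'tool_pos': array([ 0.16112805, -0.62919589,  0.22158042]), 'eef_rot': array([ 0.55894534, -0.55827403,  0.43403885, -0.43303636]), 'contact_force': array([-0.08880986, -0.4406903 ,  0.81200198]), 'wrist_torque': array([-0.04857094,  0.02913875, -0.00146785]), 'width': 0.08701416021619003}
```

View pics/top0.png

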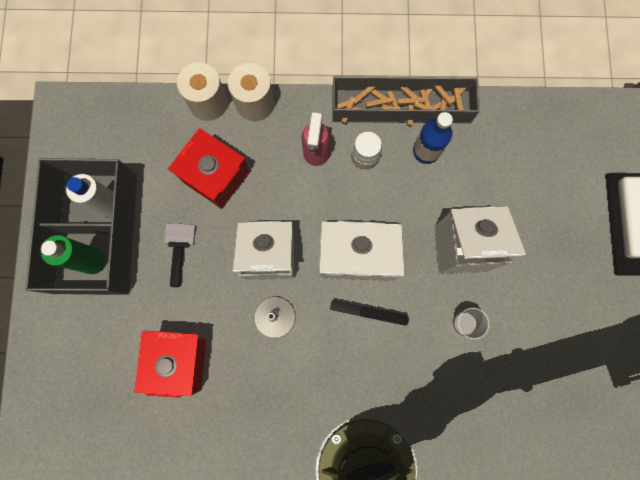

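View pics/side0.png

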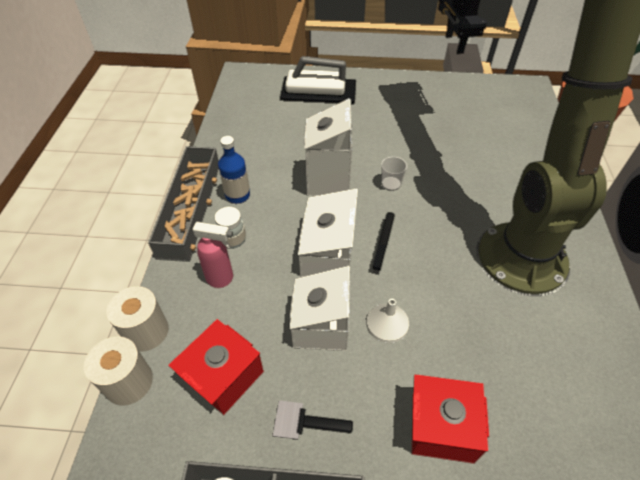

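```bash
cat > h.py <<'E'
import numpy as np, cv2
from station import bot, imaging
def cloud(n,d):
    i=imaging.camera_info(n);K=i["mtx"];E=i["extrinsics"]
    v,u=np.mgrid[:480,:640]
    c=np.stack([(u-K[0,2])/K[0,0]*d,(v-K[1,2])/K[1,1]*d,d],-1)
    return (c-E[:3,3])@E[:3,:3]
E
python3 - <<'E'
from h import *
from scipy.spatial.transform import Rotation as R
for n,boxs in (("top",dict(sq=(215,205,310,295),wide=(312,205,412,295),tall=(430,190,530,285),funnel=(245,290,300,345))),("side",dict(sq=(280,255,358,355),wide=(292,180,365,255),tall=(295,95,358,180),funnel=(360,290,415,345)))):
    z=np.load(n+"0.npz");p,d=z["p"],z["d"];W=cloud(n,d)
    ledge=W[380:400,560:600] if n=="top" else W[380:400,350:400]
    print(n,"ledge z",np.median(ledge[...,2]))
    for k,(a,b,c,e) in boxs.items():
        w=W[b:e,a:c].reshape(-1,3);col=p[b:e,a:c].reshape(-1,3).astype(float)
        m=(w[:,2]>.02)&(d[b:e,a:c].ravel()>0)
        q=w[m]; print(n,k,q.shape,"lo",np.percentile(q,1,0).round(3),"hi",np.percentile(q,99,0).round(3))
        if k!="funnel":
            zm=.165 if k=="tall" else .09
            bt=(w[:,2]>zm)&(col.max(1)<130); print("  button",np.median(w[bt],0).round(3),bt.sum())
            ld=(w[:,2]>zm+.012)&(col.min(1)>165)
            A=w[ld]; s=np.linalg.svd(A-np.median(A,0),full_matrices=False)[2][2]; s*=np.sign(s[2])
            print("  lid normal",s.round(3),"ang",np.arctan2(np.hypot(s[0],s[1]),s[2]).round(3),"lo",np.percentile(A,1,0).round(3),"hi",np.percentile(A,99,0).round(3))
s=bot.sense();q=s["eef_rot"];print(R.from_quat(q[[1,2,3,0]]).as_matrix().round(3))
E
```

```text
top ledge z 0.0008225215085338349
top sq (3157, 3) lo [0.438 0.172 0.027] hi [0.562 0.294 0.156]
  button [0.505 0.231 0.131] 303
  lid normal [0.929 0.16  0.335] ang 1.23 lo [0.442 0.174 0.103] hi [0.551 0.294 0.157]
top wide (4626, 3) lo [ 0.436 -0.074  0.032] hi [0.561 0.106 0.144]
  button [0.504 0.016 0.125] 286
  lid normal [ 0.972 -0.045  0.232] ang 1.336 lo [ 0.436 -0.074  0.102] hi [0.547 0.106 0.145]
top tall (4538, 3) lo [ 0.453 -0.299  0.026] hi [ 0.578 -0.175  0.241]
  button [ 0.52  -0.231  0.211] 450
  lid normal [ 0.834 -0.313  0.454] ang 1.099 lo [ 0.46  -0.298  0.178] hi [ 0.575 -0.176  0.243]
top funnel (919, 3) lo [0.308 0.178 0.02 ] hi [0.385 0.254 0.096]
side ledge z 6.114216001792523e-05
side sq (4621, 3) lo [0.441 0.105 0.023] hi [0.562 0.299 0.154]
  button [0.508 0.243 0.13 ] 308
  lid normal [ 0.723 -0.44   0.534] ang 1.008 lo [0.443 0.176 0.102] hi [0.55  0.298 0.155]
side wide (3531, 3) lo [ 0.439 -0.18   0.023] hi [0.566 0.11  0.142]
  button [0.506 0.026 0.125] 180
  lid normal [ 0.866 -0.254  0.43 ] ang 1.126 lo [ 0.438 -0.071  0.103] hi [0.547 0.11  0.143]
side tall (3311, 3) lo [ 0.457 -0.62   0.022] hi [ 0.58  -0.17   0.239]
  button [ 0.528 -0.22   0.209] 207
  lid normal [ 0.58  -0.422  0.697] ang 0.8 lo [ 0.462 -0.296  0.178] hi [ 0.576 -0.171  0.241]
side funnel (904, 3) lo [0.312 0.189 0.02 ] hi [0.386 0.258 0.096]
[[ 0.248 -0.001  0.969]
 [-0.969  0.002  0.248]
 [-0.002 -1.    -0.   ]]
```

The top view shows the small tub at about (264,248), the wide one at (362,250) and the tall one at (480,238). The red look-alikes are at (208,165) and (168,365). Depth puts the small lid's front edge at x≈0.438, z≈0.155, y≈0.235, which means an angle of about 0.46 rad, consistent with the given sizes. I'll raise the arm, shut the fingers, and turn the jaws along world x.

send_rows:
  moves:
    - [[0,0,0,0,-35,0,0],[0,0,0,0,-35,0,0],[0,0,0,0,-35,0,0],[0,0,0,0,-35,0,0],[0,-6.9,0,0,0,0,0],[0,-6.9,0,0,0,0,0],[0,-6.9,0,0,0,0,0],[0,-6.9,0,0,0,0,0]]

```text
clock: 0.77
tool_pos: [0.1613, -0.6296, 0.3622]
eef_rot: [0.647, -0.647, 0.286, -0.286]
contact_force: [0.4, -0.2, 1.1]
width: 0.0417
```

send_rows:
  moves:
    - [[0,-6.9,0,0,0,0,0],[0,-6.9,0,0,0,0,0],[0,-6.9,0,0,0,0,0],[0,-6.9,0,0,0,0,0],[0,-6.9,0,0,0,0,0],[0,-6.9,0,0,0,0,0],[0,-6.6,0,0,0,0,0],[0,0,0,0,0,0,0]]

```text
clock: 1.43
tool_pos: [0.1612, -0.6295, 0.3619]
eef_rot: [0.707, -0.707, -0.001, 0.001]
contact_force: [-0.2, -0.3, -0.5]
width: 0.0004
```

send_rows:
  moves:
    - [[0,0,0,30,0,25,0],[0,0,0,30,0,25,0],[0,0,0,30,0,25,0],[0,0,0,30,0,25,0],[0,0,0,30,0,25,0],[0,0,0,30,0,25,0],[0,0,0,30,0,25,0],[0,0,0,30,0,25,0]]

```text
clock: 2.1
tool_pos: [0.4025, -0.4283, 0.3625]
eef_rot: [-0.707, 0.707, -0.002, 0.001]
contact_force: [0.5, -0.3, -0.4]
width: 0.0007
```

send_rows:
  moves:
    - [[0,0,0,10,0,32,0],[0,0,0,10,0,32,0],[0,0,0,10,0,32,0],[0,0,0,10,0,32,0],[0,0,0,10,0,32,0],[0,0,0,10,0,32,0],[0,0,0,10,0,32,0],[0,0,0,10,0,32,0]]

```text
clock: 2.77
tool_pos: [0.4816, -0.1722, 0.3624]
eef_rot: [-0.707, 0.707, -0.002, 0.002]
contact_force: [0.1, -0.5, -0.6]
width: 0.0006
```

send_rows:
  moves:
    - [[0,0,0,0,0,32,0],[0,0,0,0,0,32,0],[0,0,0,0,0,32,0],[0,0,0,0,0,32,0],[0,0,0,0,0,32,0],[0,0,0,0,0,32,0],[0,0,0,0,0,32,0],[0,0,0,0,0,32,0]]

```text
clock: 3.43
tool_pos: [0.4812, 0.0837, 0.3625]
eef_rot: [-0.707, 0.707, -0.001, 0.002]
contact_force: [0.4, 0.0, 0.2]
width: 0.0005
```

send_rows:
  moves:
    - [[0,0,0,-6,0,38,0],[0,0,0,-6,0,38,0],[0,0,0,-6,0,38,0],[0,0,0,-6,0,38,0],[0,0,0,0,41,0,0],[0,0,0,0,41,0,0],[0,0,0,0,41,0,0],[0,0,0,0,41,0,0]]

```text
clock: 4.1
tool_pos: [0.4575, 0.2341, 0.1969]
eef_rot: [-0.707, 0.707, -0.001, 0.002]
contact_force: [1.7, 0.2, -1.0]
width: 0.0004
```

Run:
```python
from h import *
s=bot.sense();print(s["tool_pos"],s["contact_force"])
p,d=imaging.snapshot("side");cv2.imwrite("pics/s1.png",cv2.resize(p[200:380,230:430,::-1],None,fx=3,fy=3))
```

```text
[0.45746952 0.23414393 0.19685533] [ 1.7276937   0.15041163 -1.02202951]
```

View pics/s1.png

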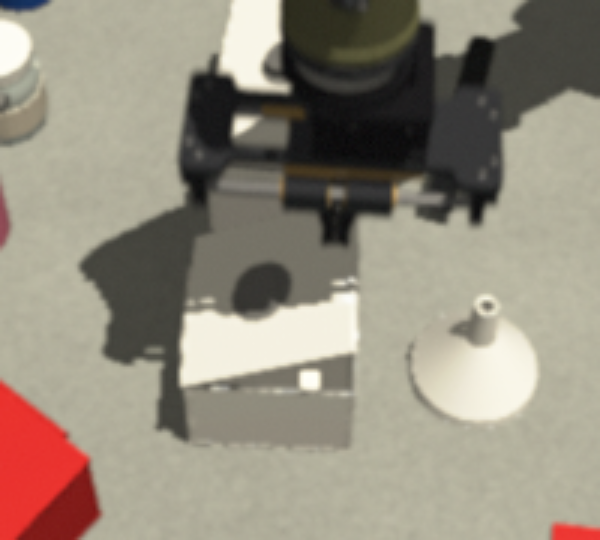

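The fingertips (crop ~ (335,240)) are above the front part of the small lid with the jaws along x, and nothing else is nearby. I'll lower slowly onto the lid.

send_rows:
  moves:
    - [[0,0,0,0,12,0,0],[0,0,0,0,12,0,0],[0,0,0,0,10,0,0],[0,0,0,0,6,0,0],[0,0,0,0,5,0,0],[0,0,0,0,4,0,0],[0,0,0,0,4,0,0],[0,0,0,0,4,0,0]]

```text
clock: 4.82
tool_pos: [0.4583, 0.2344, 0.1419]
eef_rot: [0.707, -0.707, -0.0, -0.001]
contact_force: [-0.1, 0.5, 0.6]
width: 0.0004
```

send_rows:
  moves:
    - [[0,0,0,0,4,0,0],[0,0,0,0,4,0,0],[0,0,0,0,4,0,0],[0,0,0,0,4,0,0],[0,0,0,0,4,0,0],[0,0,0,0,4,0,0],[0,0,0,0,4,0,0],[0,0,0,0,4,0,0]]

```text
clock: 5.48
tool_pos: [0.4576, 0.2342, 0.109]
eef_rot: [-0.707, 0.707, -0.0, 0.0]
contact_force: [-0.6, -0.6, 1.1]
width: 0.0004
```

send_rows:
  moves:
    - [[0,0,0,0,4,0,0],[0,0,0,0,4,0,0],[0,0,0,0,3,0,0],[0,0,0,0,1.5,0,0],[0,0,0,0,1,0,0],[0,0,0,0,0,0,0],[0,0,0,0,0,0,0]]

```text
clock: 6.07
tool_pos: [0.4577, 0.2342, 0.0961]
eef_rot: [-0.707, 0.707, -0.0, 0.0]
contact_force: [-0.1, 0.1, 0.5]
width: 0.0006
```

send_rows:
  moves:
    - [[0,0,0,0,1,0,0],[0,0,0,0,0.5,0,0],[0,0,0,0,0,0,0],[0,0,0,0,0,0,0]]

```text
clock: 6.4
tool_pos: [0.4579, 0.2343, 0.0948]
eef_rot: [-0.707, 0.707, -0.0, 0.0]
contact_force: [-1.8, -0.5, 4.2]
width: 0.0006
```

Force rises to about 4 N at z≈0.095, where the shut lid's top should be. I'll back off sideways and look.

send_rows:
  moves:
    - [[0,0,0,0,-15,0,0],[0,0,0,0,-40,0,0],[0,0,0,0,-40,0,0],[0,0,0,0,-40,0,0],[0,0,0,0,-30,0,0],[0,0,0,0,0,-40,0],[0,0,0,0,0,-40,0],[0,0,0,0,0,-40,0]]

```text
clock: 7.07
tool_pos: [0.4579, 0.1133, 0.2602]
eef_rot: [-0.707, 0.707, 0.002, 0.0]
contact_force: [1.1, -1.1, -0.3]
width: 0.0007
```

send_rows:
  moves:
    - [[0,0,0,0,0,-40,0],[0,0,0,0,0,0,0]]

```text
clock: 7.23
tool_pos: [0.458, 0.0642, 0.2591]
eef_rot: [-0.705, 0.709, -0.005, 0.005]
contact_force: [0.6, 0.1, -0.3]
width: 0.0002
```

```bash
cat > look.py <<'E'
from h import *
import sys
tag=sys.argv[1]; out=[]
for n,(a,b,c,e) in (("top",(200,190,420,300)),("side",(270,170,430,360))):
    p,d=imaging.snapshot(n);W=cloud(n,d)
    out.append(cv2.resize(p[b:e,a:c,::-1],(400,400*(e-b)//(c-a))))
    q=(W[...,1]>.165)&(W[...,1]<.31)&(W[...,0]>.40)&(W[...,0]<.6)&(W[...,2]>.075)&(W[...,2]<.2)&(d>0)
    print(n,"lid lo",np.percentile(W[q],1,0).round(4),"hi",np.percentile(W[q],99,0).round(4),"medz",np.median(W[q][:,2]))
    bt=q&(W[...,2]>.0975)&(p.max(2)<150)
    print("  button",np.median(W[bt],0).round(4) if bt.any() else None,bt.sum(), "range",[(np.percentile(W[bt],k,0).round(4)) for k in (3,97)] if bt.any() else "")
    print("  dx profile z",[np.median(W[q&(abs(W[...,0]-x)<.004)][:,2]).round(4) for x in (.44,.455,.47,.495,.52,.54)])
h=max(o.shape[0] for o in out)
cv2.imwrite(f"pics/{tag}.png",np.hstack([cv2.copyMakeBorder(o,0,h-o.shape[0],0,0,0) for o in out]))
s=bot.sense();print(s["tool_pos"])
E
python3 look.py l2
```

```text
top lid lo [0.4268 0.1718 0.0914] hi [0.56   0.2936 0.1086] medz 0.09651702041825044
  button [0.5022 0.2333 0.1052] 175 range [array([0.4829, 0.2144, 0.0979]), array([0.517 , 0.253 , 0.1099])]
  dx profile z [np.float64(0.0964), np.float64(0.0961), np.float64(0.0967), np.float64(0.0983), np.float64(0.0969), np.float64(0.0961)]
side lid lo [0.4289 0.1763 0.0775] hi [0.5618 0.2985 0.1074] medz 0.09578221889452485
  button [0.4996 0.24   0.1054] 218 range [array([0.4838, 0.2233, 0.0977]), array([0.5161, 0.2541, 0.1088])]
  dx profile z [np.float64(0.0955), np.float64(0.0956), np.float64(0.0957), np.float64(0.0964), np.float64(0.0959), np.float64(0.0956)]
[0.4578148  0.07211632 0.25930595]
```

View pics/l2.png

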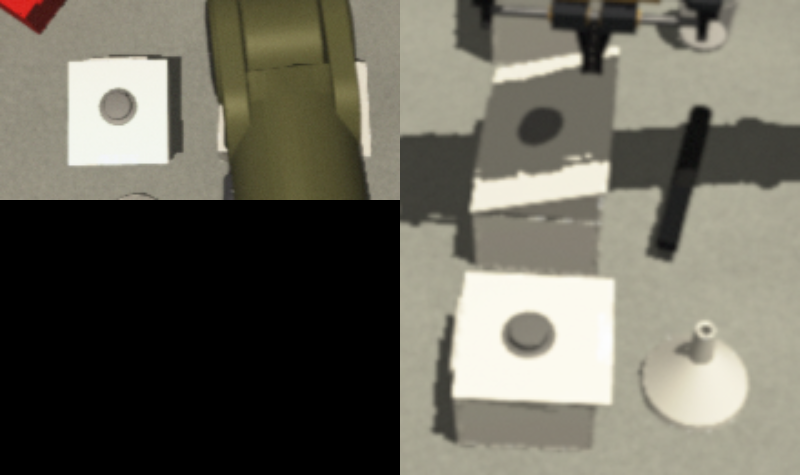

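The lid is shut (flat at z≈0.096) and the button is raised at z≈0.106, centre about (0.500, 0.236). The top crop has it at (118,105). I'll move above it and press.

send_rows:
  moves:
    - [[0,0,0,10,0,40,0],[0,0,0,10,0,40,0],[0,0,0,11,0,39,0],[0,0,0,11,0,40,0],[0,0,0,0,0,4,0],[0,0,0,0,40,0,0],[0,0,0,0,40,0,0],[0,0,0,0,30,0,0]]

```text
clock: 8.0
tool_pos: [0.4981, 0.2392, 0.147]
eef_rot: [0.707, -0.707, -0.001, 0.002]
contact_force: [0.5, -0.6, -0.2]
width: 0.0007
```

send_rows:
  moves:
    - [[0,0,0,0,15,0,0],[0,0,0,0,12,0,0],[0,0,0,0,7,0,0],[0,0,0,0,0,0,0],[0,0,0,0,0,0,0]]

```text
clock: 8.42
tool_pos: [0.5001, 0.238, 0.1164]
eef_rot: [0.707, -0.707, -0.0, -0.0]
contact_force: [0.2, 0.3, 1.3]
width: 0.0004
```

send_rows:
  moves:
    - [[0,0,0,0,4,-1,0],[0,0,0,0,3,0,0],[0,0,0,0,3,0,0],[0,0,0,0,2,0,0],[0,0,0,0,2,0,0],[0,0,0,0,2,0,0],[0,0,0,0,1,0,0],[0,0,0,0,0,0,0]]

```text
clock: 9.08
tool_pos: [0.5004, 0.2362, 0.0987]
eef_rot: [0.707, -0.707, -0.0, -0.001]
contact_force: [0.6, 0.2, 2.9]
width: 0.0003
```

send_rows:
  moves:
    - [[0,0,0,0,1,0,0],[0,0,0,0,1,0,0],[0,0,0,0,0,0,0],[0,0,0,0,0,0,0]]

```text
clock: 9.42
tool_pos: [0.5003, 0.2362, 0.0972]
eef_rot: [-0.707, 0.707, 0.0, 0.001]
contact_force: [0.3, -0.9, 7.0]
width: 0.0
```

send_rows:
  moves:
    - [[0,0,0,0,1,0,0],[0,0,0,0,0,0,0],[0,0,0,0,0,0,0],[0,0,0,0,0,0,0]]

```text
clock: 9.75
tool_pos: [0.5003, 0.2363, 0.0966]
eef_rot: [-0.707, 0.707, 0.0, 0.001]
contact_force: [-0.1, -2.3, 9.4]
width: 0.0002
```

The stop was firm at 9.4 N with only the gasket giving. I'll withdraw and check.

send_rows:
  moves:
    - [[0,0,0,0,-8,0,0],[0,0,0,0,-25,0,0],[0,0,0,0,-40,0,0],[0,0,0,0,-40,0,0],[0,0,0,0,-40,0,0],[0,0,0,0,-20,-20,0],[0,0,0,-10,0,-40,0],[0,0,0,-10,0,-40,0]]

```text
clock: 10.42
tool_pos: [0.4791, 0.1377, 0.2693]
eef_rot: [0.708, -0.706, -0.002, 0.002]
contact_force: [0.4, -0.6, 0.2]
width: 0.0004
```

send_rows:
  moves:
    - [[0,0,0,-10,0,-40,0],[0,0,0,-10,0,-30,0],[0,0,0,0,0,0,0],[0,0,0,0,0,0,0],[0,0,0,0,0,0,0],[0,0,0,0,0,0,0]]

```text
clock: 10.92
tool_pos: [0.4595, 0.068, 0.2683]
eef_rot: [0.707, -0.707, -0.001, 0.001]
contact_force: [0.4, 0.6, 0.7]
width: 0.0005
```

```bash
python3 look.py l3
```

```text
top lid lo [0.4269 0.1719 0.0909] hi [0.5603 0.2937 0.1017] medz 0.09635877780736873
  button [0.5033 0.2329 0.0994] 138 range [array([0.483 , 0.215 , 0.0977]), array([0.5169, 0.2525, 0.1029])]
  dx profile z [np.float64(0.0963), np.float64(0.0961), np.float64(0.0966), np.float64(0.0978), np.float64(0.0963), np.float64(0.0958)]
side lid lo [0.4289 0.1761 0.0775] hi [0.5618 0.2987 0.1004] medz 0.09568277615121226
  button [0.5001 0.2377 0.099 ] 174 range [array([0.4841, 0.2207, 0.0977]), array([0.5162, 0.2537, 0.1019])]
  dx profile z [np.float64(0.0953), np.float64(0.0955), np.float64(0.0955), np.float64(0.0964), np.float64(0.0959), np.float64(0.0957)]
[0.4596018  0.06791662 0.26835623]
```

View pics/l3.png

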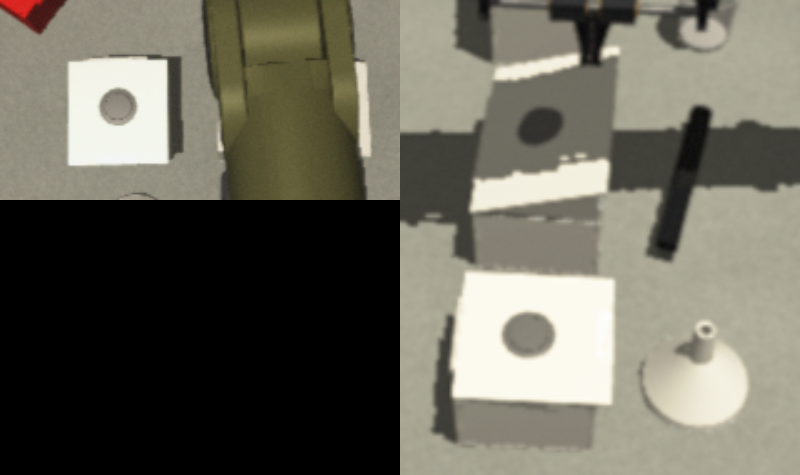

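The button top is now at z≈0.099 (0.106 minus 7 mm), flush-looking at crop (118,105). The lid is flat, the tub hasn't moved, the wide tub is still ajar and the arm is clear.

```bash
python3 -c "
from station import bot
print(bot.finish_job())"
```

```text
the job is handed in; nothing more can be done
None
```

I pushed the small tub's lid shut with the closed fingertips, pressed its seal button down, withdrew, and handed the job in at about 11 s. The hand-in gave no verdict.

- **Lid:** it lies flat at z ≈ 0.096 m, and it met a firm stop at about 4 N when I pushed it shut.
- **Button:** its top went from about 0.105 m to 0.099 m. That measures as about 6–6.5 mm of the nominal 7 mm travel, and 0.099 m is where a fully pressed button should sit. The last reading while pressing was 9.4 N.
- **Tub position:** the small tub's outline moved less than 1 mm between the two checks, and it stands about where it was first measured.
- **Other objects:** in the last picture, the wide tub is still ajar with its button up, and the funnel and brush are in place. I did not re-measure the tall tub and the other bystanders at the end, but the arm only passed well above them and felt no contact.
- **Disagreement:** the two cameras differed by about 5–12 mm in y on the button centre. I pressed at roughly their mean, well within the 34 mm button. No checks failed.

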